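# Roll the bearing sleeve up the loading ramp into its seat

## Robot

A 7-joint arm with a two-finger parallel gripper is mounted at the origin on a cart in front of the work surface, level with it; the furniture and walls round the work are solid. World frame = base frame: x ahead of the robot, y to its left, z up, the work surface at z = 0. Lengths are in m, angles in rad, forces in N, time in s.
With the tool pointing down it reaches from about 0.375 to 0.925 m from the base axis. Payload 3.1 kg.
Tool frame: the origin (TCP) lies between the finger pads; the fingertips stand 19 mm ahead of it and the grasp point (between the pads) is the TCP; z points along the fingers, y is the line along which they close (so a half turn about z gives the same grasp; the last joint's range is limited). The gripper opens to 85 mm and grips with 20 to 120 N. Pads are 22 mm wide; open, the fingers measure 114 mm over their backs; the gripper's body (76 mm by 85 mm) begins 54 mm behind the grasp point. The pads swing forward as they close: fully open they stand 13 mm farther back than shut.
Start: joints at [1.122, 0.383, 0.044, 1.598, -0.018, 1.161, -0.05], TCP at [0.223, -0.61, 0.25] pointing down, gripper open.
Joint ranges: [-2.61, 2.61], [-0.41, 2.15], [-1.48, 1.57], [0, 2.5], [-1.57, 4.71], [0.05, 1.97], [-2.85, 2.85]. Speed limits (rad/s): [2.79, 2.79, 3.14, 3.14, 3.14, 3.14, 3.14].

## Interface

Orientations are given as a unit quaternion [x, y, z, w].
In Python, from bench import move_ptp, movel, move_j, move_gripper, pause, inverse_kinematics, read_camera, camera_params, MotionError, sign_off, look_for, tip_of, read_time_s, read_qpos, read_joint_vel, read_effort, read_eef_pos, read_tcp_rot, read_ft_force, read_ft_torque, read_finger_gap, read_grasp_force gives the robot as it stands. Calls block until the motion is done:
- move_ptp(position, orientation): joint-space move of the TCP to a pose.
- movel(position, orientation=None, speed=0.15): straight line of the TCP; orientation=None keeps the orientation; speed is the mean speed in m/s.
- move_j(angles): joint-space move.
- move_gripper(opening, effort=None): finger opening in m; effort is the grip in N (None keeps the last); returns when the fingers have stopped.
- pause(seconds).
- inverse_kinematics(position, orientation): joint angles nearest the present ones, or None.
- read_camera(name): name is "side" or "top"; returns the picture (420x560x3 uint8, red, green, blue); there is no depth.
- camera_params(name): a dict with "K" (3x3 intrinsics, pixels), "camera_from_world" (4x4, takes a point from world to camera coordinates). Camera axes: x right, y down, z forward; pixel columns grow to the right and rows downward; lengths in m; the calibration is good to about 2 mm. A picture is of the moment at which its call begins. camera_params takes no time and is no camera call.
A pose or a line that the arm cannot do raises MotionError and nothing moves.
- sign_off(): hands the job in; it is judged then, once.
Trained networks look in the newest picture that a camera, given by its name, has taken for a name from the list of things; names that differ only in an ending like _2 or _b are one class to them, and where a whole thing is asked for, a point or a joint stands for the part that bears it (a point fixed in the world has none). Each returns a list of dicts, best first, with "confidence" (0 to 1); they miss things now and then, are a little off and sometimes report something else, mostly with a low value. They report only what shows in the picture. A call takes as long as a camera call. They do not tell look-alikes from the thing itself.
- look_for(camera, name): "at" ([column, row] in pixels, amid what is visible of it).
- tip_of(camera, name): "at" ([column, row] in pixels: a listed point, or the origin of a listed thing).
Readings, each from a call of its own:
- read_time_s(): time.
- read_qpos(): joint angles.
- read_joint_vel(): joint speeds.
- read_effort(): joint torques, N m.
- read_eef_pos(): TCP position.
- read_tcp_rot(): TCP orientation.
- read_ft_force(): force on the tool from outside, world axes, zero at the start.
- read_ft_torque(): the same for the moment, N m.
- read_finger_gap(): finger opening in m.
- read_grasp_force(): force on a finger pad.
Only numpy, scipy, OpenCV 4.12 (cv2) and the standard library are available. Lean on these libraries where they do the work, as an engineer would, in place of code of your own. Each camera call takes 0.05 s, during which the arm holds its last target. There are 200 camera calls.

## Task

Push the steel bearing sleeve up the loading ramp with the fingertips, over the crest and into the seat at the top, so that it rests against the stop plate, then leave it there. Keep the fingers behind it all the way up: it must not roll back or be flicked up. Do it gently: do not grip, squeeze or lift the sleeve, and leave the parts lying round the ramp where they are.

Things in the scene. Friction and masses are not known exactly. Their poses are not given: they have to be found in the camera images.
- ramp: Aluminium loading ramp with grey side plates, about 0.27 m long, 94 mm wide, fixed on the bench. Origin: centre of its underside, on the bench; x runs uphill, y to the left, z up. In its frame: level landing 8 mm high from x = -134 to -50 mm (behind it a toe lip 5 mm high), then a slope. The lane between the side plates is 76 mm wide; they stand 10 to 12 mm above landing and slope.
- crest (a point): Upper end of the 10 degree slope, mid-lane: ramp x = +60 mm, 27.4 mm above the bench (foot of the slope: x = -50 mm, 8 mm above it). Behind it lies a seat sunk about 5 mm, its floor falling 4 degrees to the stop: a sleeve pushed over the crest rolls in and stays. Axes as the ramp's.
- sleeve: Bearing sleeve: plain steel cylinder with dark bore ends, 44 mm in diameter, 70 mm long, about 0.3 kg, smooth and oiled (friction about 0.25), lying across the lane, at first on the level landing, free to roll. Origin: on its axis, half-way along, 22 mm above the floor under it; y is its axis, x and z turn as it rolls. On the slope it rolls back unless held from behind.
- seat (a point): Where the sleeve's centre comes to rest in the seat against the stop (within about 3 mm), fixed in the ramp: x = +78 mm, 41.9 mm above the bench; axes as the ramp's. The stop's rubber face is at x = +100 mm, the grey stop plate behind it is 56 mm high; the side plates beside the seat are 38 mm high.
- race: Bystander: loose bearing race ring, 72 mm across, 18 mm high, lying flat beside the ramp. Origin: centre of its underside.
- gear: Bystander: loose gear wheel, 48 mm across, 24 mm high, lying flat beside the ramp. Origin: centre of its underside.
- bolt: Bystander: loose hexagon bolt, 60 x 39 x 22 mm, lying beside the ramp. Origin: centre of its underside.
There are look-alikes about, which are no part of the job. Leave any brown or turquoise look-alike of the sleeve alone.

How it is judged:
On the way, in this order (a step that is already met when the one before it is completed fails the run):
1. the sleeve is pushed onto the slope with the fingers (x of sleeve in the frame of ramp between -0.03 and 0.05 m and contact force between the fingers and sleeve above 0.02 N), for 0.1 s.
2. the sleeve is over the crest (x of sleeve in the frame of ramp above 0.066 m), for 0.1 s.
At the end, for the whole second after the job is handed in: The sleeve rests still in the seat (its centre within 7 mm of the seat point, less than 46 mm above the ramp's underside, its axis within 0.12 rad of straight across), and the race, gear and bolt are within 20 mm of where they lay (distance between sleeve and seat below 0.007 m and x of sleeve in the frame of ramp above 0.072 m and z of sleeve in the frame of ramp below 0.046 m and angle between the y axis of sleeve and the y axis of ramp, either way round below 0.12 rad and linear speed of sleeve below 0.02 m/s and distance of each of race, gear, bolt from where it was at the start of the episode below 0.02 m); the robot touches nothing.
It fails at once if the sleeve rolls loose on the slope (faster than 0.18 m/s with no finger touching it), rolling back or flicked up (x of sleeve in the frame of ramp between -0.04 and 0.055 m and linear speed of sleeve above 0.18 m/s and contact force between the fingers and sleeve below 0.005 N).
It fails at once if the sleeve is lifted about 10 mm or more off the ramp (z of sleeve in the frame of ramp above 0.061 m or (x of sleeve in the frame of ramp below -0.055 m and z of sleeve in the frame of ramp above 0.041 m) or (x of sleeve in the frame of ramp below 0 m and z of sleeve in the frame of ramp above 0.051 m)).
It fails at once if the sleeve is squeezed or rammed with more than 35 N (contact force between the fingers and sleeve above 35 N).
It fails at once if the sleeve leaves the ramp (x of sleeve in the frame of ramp below -0.16 m or x of sleeve in the frame of ramp above 0.12 m or y of sleeve in the frame of ramp above 0.03 m or y of sleeve in the frame of ramp below -0.03 m or z of sleeve in the frame of ramp below 0.02 m).
It fails at once if a bystander is knocked away (20 mm) (distance of any of race, gear, bolt from where it was at the start of the episode above 0.02 m).
It also fails if it takes over 40 s, if anything falls off the work surface, if the arm or the gripper's body presses on something with over 40 N, if the wrist force passes 120 N, or if a joint passes its speed limit or range.

## Working session

There is one attempt and no reset: what is moved stays moved. The work goes in short steps, each a Python script; the robot and the scene stay as the last script left them, time stands still between calls to the robot, and variables do not carry over. Pictures are saved under pics/ and viewed, at most 10 in all, crops included, and the job is handed in when it is done.

```bash
mkdir -p pics
python3 - <<'E'
from bench import *
import cv2,numpy as np
for c in("top","side"):
    im=read_camera(c); cv2.imwrite(f"pics/{c}0.png",im[:,:,::-1])
    p=camera_params(c); print(c,np.round(p["K"],1).tolist(),np.round(p["camera_from_world"],3).tolist())
    for n in("ramp","crest","sleeve","seat"):
        print(n,[(np.round(d["at"],1).tolist(),round(d["confidence"],2)) for d in tip_of(c,n)][:4])
print(read_time_s(),read_tcp_rot())
E
```

```text
top [[380.5, 0.0, 280.3], [0.0, 380.5, 203.3], [0.0, 0.0, 1.0]] [[-0.037, -0.999, 0.0, -0.068], [-0.975, 0.036, -0.218, 0.522], [0.218, -0.009, -0.976, 0.781], [0.0, 0.0, 0.0, 1.0]]
ramp [([248.0, 190.3], 0.95)]
crest [([259.8, 162.7], 0.61)]
sleeve [([353.4, 184.4], 0.88), ([233.4, 219.7], 0.87), ([331.1, 225.6], 0.85), ([328.1, 293.6], 0.63)]
seat [([263.9, 155.9], 0.74), ([275.0, 229.4], 0.42)]
side [[493.0, 0.0, 273.0], [0.0, 493.0, 210.1], [0.0, 0.0, 1.0]] [[0.413, 0.911, -0.01, -0.131], [0.509, -0.24, -0.827, -0.243], [-0.755, 0.336, -0.563, 1.346], [0.0, 0.0, 0.0, 1.0]]
ramp [([319.0, 236.9], 0.7)]
crest [([321.2, 247.5], 0.83)]
sleeve [([319.8, 199.8], 0.97), ([190.5, 186.9], 0.91), ([195.1, 264.9], 0.85), ([206.7, 226.6], 0.78)]
seat [([322.5, 247.1], 0.63)]
0.5 [ 9.84645761e-01  1.74564386e-01 -1.62810203e-06  1.48065159e-06]
```

View pics/top0.png

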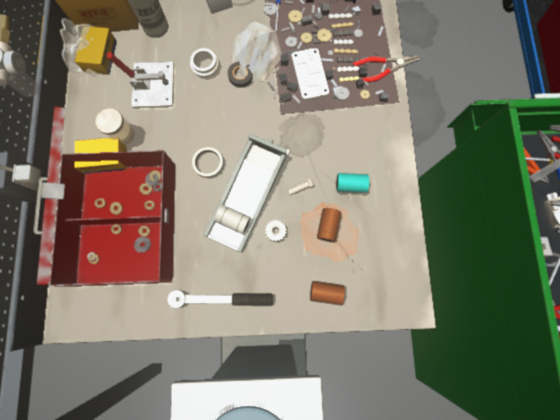

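View pics/side0.png

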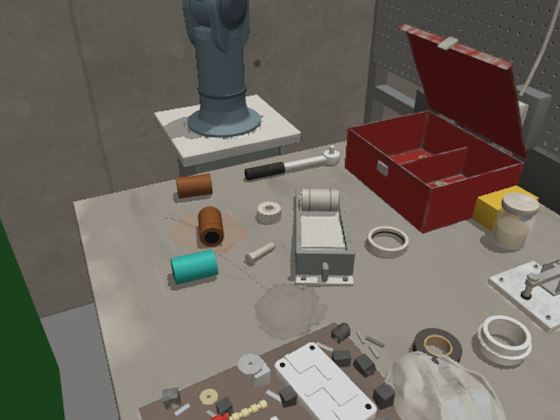

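Run:
```python
import cv2
for c,(x,y,w,h) in dict(top=(195,125,110,130),side=(270,175,100,115)).items():
    im=cv2.imread(f"pics/{c}0.png")[y:y+h,x:x+w]
    cv2.imwrite(f"pics/{c}0c.png",cv2.resize(im,None,fx=4.5,fy=4.5,interpolation=cv2.INTER_CUBIC))
```

```text
(no output)
```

View pics/top0c.png

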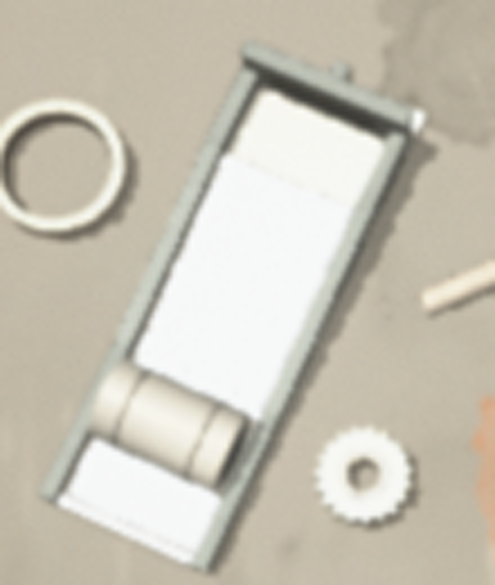

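View pics/side0c.png

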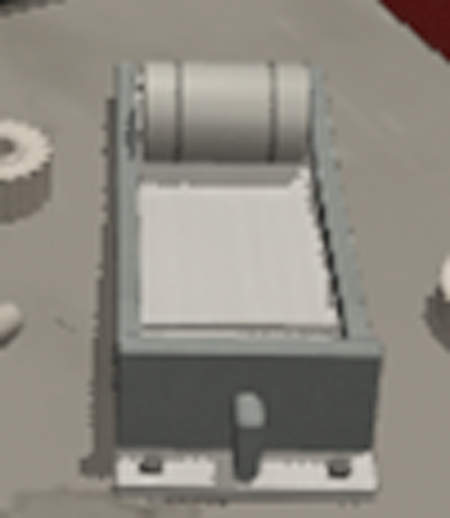

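```bash
cat > geo.py <<'E'
from bench import camera_params
import numpy as np
P={c:camera_params(c) for c in("top","side")}
def proj(c,p):
    p=np.asarray(p,float); T=np.array(P[c]["camera_from_world"]); q=np.array(P[c]["K"])@(T[:3,:3]@p+T[:3,3]); return q[:2]/q[2]
def w(s,p): # s=(x,y,yaw); ramp->world
    c,n=np.cos(s[2]),np.sin(s[2]); return np.array([s[0]+c*p[0]-n*p[1],s[1]+n*p[0]+c*p[1],p[2]])
E
python3 - <<'E'
from geo import *
from scipy.optimize import least_squares
t=lambda u,v:(195+u/4.5-.4,125+v/4.5-.4); sd=lambda u,v:(270+u/4.5-.4,175+v/4.5-.4)
def f(s,full=False):
    xb,xs,sx=s[3:6]
    O=[("top",(xb,.047,.056),t(245,45)),("top",(xb,-.047,.056),t(414,112)),
       ("top",(xs,.047,.019),t(43,493)),("top",(xs,-.047,.019),t(210,570)),
       ("top",(.06,0,.0274),t(291,180)),("top",(.06,0,.0274),(259.8,162.7)),
       ("top",(.078,0,.0419),(263.9,155.9)),("top",(0,0,0),(248,190.3)),
       ("side",(xb,-.047,.056),sd(118,352)),("side",(xb,.047,.056),sd(382,350)),
       ("side",(.06,0,.0274),(321.2,247.5)),("side",(.078,0,.0419),(322.5,247.1)),
       ("top",(sx,0,.030),(233.4,219.7)),("side",(sx,0,.030),(319.8,199.8))]
    return np.array([proj(c,w(s,p))-np.array(o) for c,p,o in O])
r=least_squares(lambda s:f(s).ravel(),[.6,0,-.4,.105,-.134,-.09],x_scale=[.1,.1,.1,.01,.01,.01],loss="soft_l1")
print(r.x.round(4)); print(f(r.x).round(1).tolist())
E
```

```text
[ 0.5683 -0.0172 -0.462   0.1092 -0.1411 -0.0841]
[[1.0, -1.1], [0.7, -0.1], [-0.1, 0.0], [0.2, 0.0], [0.9, -0.5], [0.3, 1.4], [-0.8, -0.6], [2.1, -0.6], [-0.2, -1.8], [0.0, -0.5], [1.5, -1.2], [1.1, -0.9], [-0.3, -0.6], [-0.5, -0.5]]
```

```bash
cat >> geo.py <<'E'
from scipy.spatial.transform import Rotation
S=(0.5683,-0.0172,-0.462)
def quat(flip):
    rx=np.array([np.cos(S[2]),np.sin(S[2]),0]);z=np.array([0,0,-1.])
    if flip: rx=-rx
    return Rotation.from_matrix(np.c_[rx,np.cross(z,rx),z]).as_quat()
E
python3 - <<'E'
from geo import *; from bench import *
import cv2
q0=read_qpos();best=None
for fl in(0,1):
    a=inverse_kinematics(w(S,(-.15,0,.15)),quat(fl))
    print(fl,None if a is None else np.round(a,2))
    if a is not None:
        d=np.abs(np.array(a)-q0).max()
        if best is None or d<best[0]: best=(d,fl)
fl=best[1];print(best); Q=quat(fl); open("fl","w").write(str(fl))
move_gripper(.03)
move_ptp(w(S,(-.15,0,.15)),Q)
movel(w(S,(-.145,0,.042)),Q,speed=.08)
print(read_eef_pos(),w(S,(-.145,0,.042)),read_ft_force(),read_finger_gap(),read_time_s())
im=read_camera("side"); cv2.imwrite("pics/s1.png",cv2.resize(im[100:300,200:440,::-1],None,fx=3,fy=3))
E
```

```text
0 [ 0.42  0.16 -0.66  2.15  0.13  0.86 -2.35]
1 [ 0.62  0.2  -0.88  2.15  0.2   0.88  0.73]
(np.float64(0.9237826450569276), 1)
[0.43899321 0.04749199 0.04246433] [0.43850139 0.0474322  0.042     ] [ 0.24955695  0.38860387 -0.8317123 ] 0.02990175530124179 5.0583
```

View pics/s1.png

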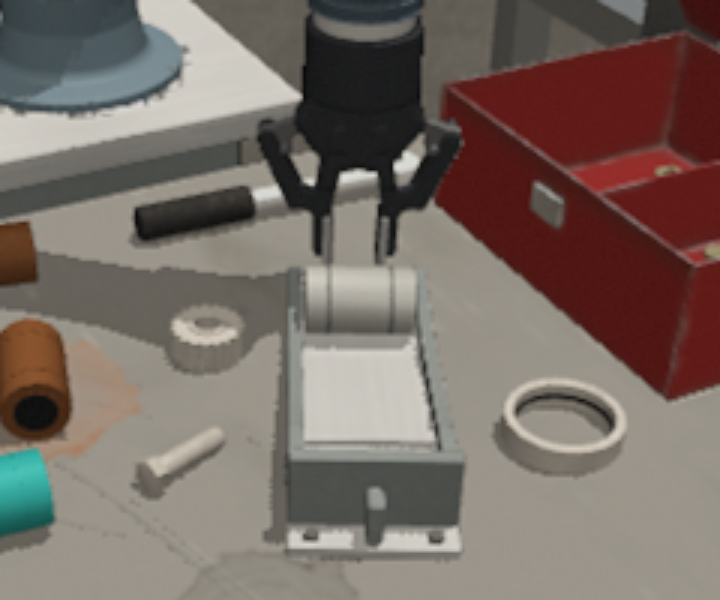

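Run:
```python
from geo import *
for z in(.0,.01,.02,.03,.04,.05):
    print(z,[((proj("side",w(S,(x,.0225,z)))-[200,100])*3).round(0).tolist() for x in(-.156,-.134)])
print(((proj("side",w(S,(-.084,0,.052)))-[200,100])*3))
```

```text
0.0 [[384.0, 278.0], [386.0, 295.0]]
0.01 [[385.0, 266.0], [387.0, 283.0]]
0.02 [[386.0, 254.0], [387.0, 271.0]]
0.03 [[386.0, 242.0], [388.0, 258.0]]
0.04 [[387.0, 229.0], [389.0, 245.0]]
0.05 [[388.0, 216.0], [390.0, 233.0]]
[359.51432019 269.19260874]
```

```bash
cat >> geo.py <<'E'
def zax(x): return .030 if x<-.052 else .008+(min(x,.06)+.05)*np.tan(np.radians(10))+.0223
def push(x,**k): return w(S,(x-.033,0,zax(x)+.006))
E
python3 - <<'E'
from geo import *; from bench import *
import cv2
Q=quat(int(open("fl").read()))
movel(w(S,(-.140,0,.036)),Q,speed=.04)
for x,v in((-.08,.03),(-.052,.03),(-.02,.03),(.0,.03)):
    movel(push(x),Q,speed=v); f=read_ft_force(); print(x,(read_eef_pos()-push(x)).round(4),np.round(f,2),round(read_time_s(),2))
for c in("side","top"):
    im=read_camera(c)
    print([(np.round(d["at"],1).tolist(),round(d["confidence"],2)) for d in tip_of(c,"sleeve")][:4], proj(c,w(S,(0,0,zax(0)))))
    if c=="side": cv2.imwrite("pics/s2.png",cv2.resize(im[100:300,200:440,::-1],None,fx=3,fy=3))
E
```

```text
-0.08 [-0.0003  0.0001 -0.0001] [-0.15  0.52 -0.31] 6.5
-0.052 [-0.0002  0.0001 -0.0001] [ 0.59 -0.56  0.35] 7.58
-0.02 [ 0.0002 -0.0002 -0.    ] [-1.01 -0.08 -0.5 ] 8.82
0.0 [ 0.0003 -0.0003 -0.    ] [-0.41  0.25 -0.26] 9.64
[([194.9, 265.7], 0.95), ([189.9, 184.2], 0.81), ([207.3, 224.0], 0.78), ([323.3, 223.9], 0.77)] [321.49007603 220.43538349]
[([354.8, 180.6], 0.94), ([327.6, 225.7], 0.82)] [248.73791383 185.3001922 ]
```

View pics/s2.png

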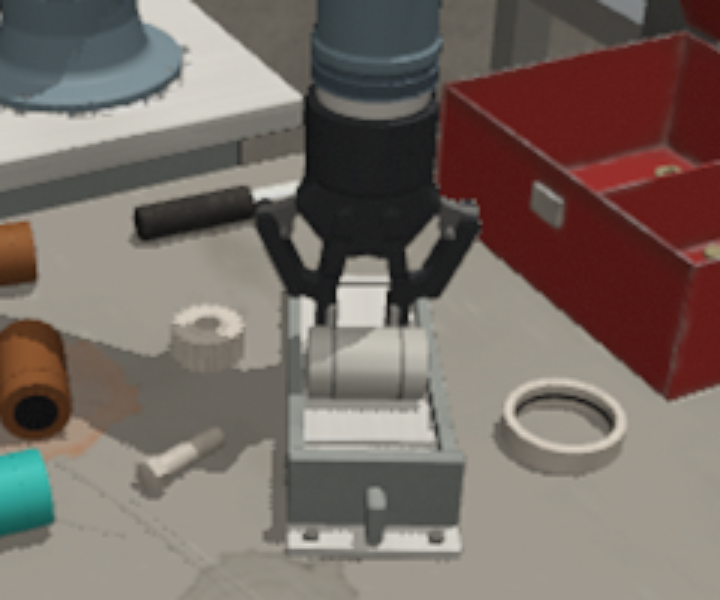

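The picture shows the sleeve square across the slope at about crop (367,363), held from behind by both fingers. The bystanders haven't moved, so I'll continue over the crest.

Run:
```python
from geo import *; from bench import *
import cv2
Q=quat(int(open("fl").read()))
for x in(.03,.055,.066,.072):
    movel(push(x),Q,speed=.025); print(x,np.round(read_ft_force(),2),round(read_time_s(),2))
pause(.5)
movel(push(.05),Q,speed=.03)
p=push(.05); p[2]=.2; movel(p,Q,speed=.1)
movel(w(S,(-.15,0,.25)),Q,speed=.15)
for c in("side","top"):
    im=read_camera(c)
    print([(np.round(d["at"],1).tolist(),round(d["confidence"],2)) for d in tip_of(c,"sleeve")][:5], proj(c,w(S,(.078,0,.0419))))
    if c=="side": cv2.imwrite("pics/s3.png",cv2.resize(im[150:300,220:420,::-1],None,fx=4,fy=4))
print(read_time_s())
```

```text
0.03 [-1.44 -0.04 -0.42] 11.21
0.055 [-1.31 -0.54 -0.63] 12.38
0.066 [ 0.31 -0.26  0.02] 12.97
0.072 [0.78 0.2  0.93] 13.36
[([323.2, 245.7], 0.9), ([190.5, 184.2], 0.63), ([196.8, 266.5], 0.58), ([209.3, 224.7], 0.56)] [323.66196731 246.18592201]
[([353.8, 182.5], 0.93), ([327.2, 225.0], 0.78), ([326.9, 293.3], 0.67), ([265.1, 157.4], 0.66)] [263.09272711 155.3054194 ]
17.8583
```

View pics/s3.png

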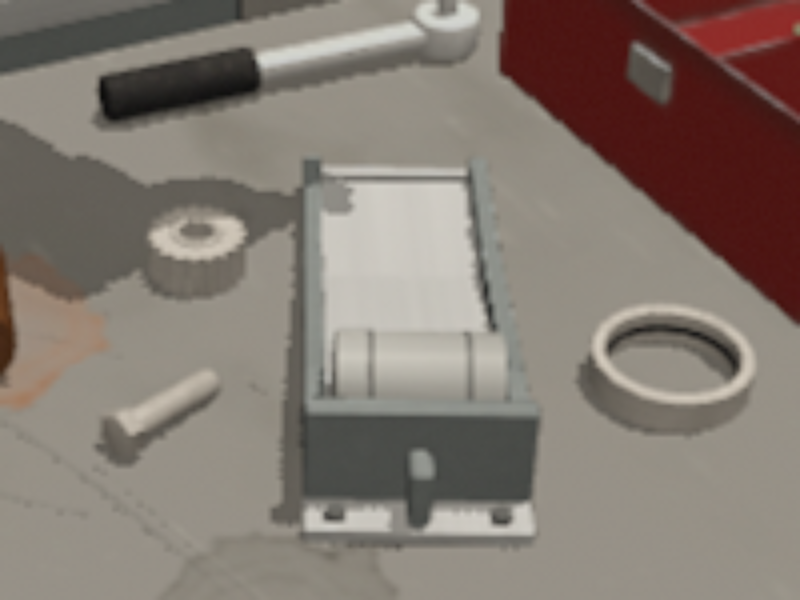

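The sleeve lies in the seat against the stop plate, square across at crop (420,365). The robot is clear and the bystanders are where they were.

```bash
python3 -c "
from bench import *
print(sign_off())"
```

```text
the job is handed in; nothing more can be done
None
```

The sleeve was pushed up the ramp and over the crest with the fingers behind it and now rests in the seat against the stop plate. The last picture shows it square across the lane and the bystanders where they lay. The job is handed in, but `sign_off()` returned no verdict.

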